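Clear the sander bed and hold the belt tensioner open

ROBOT

A 6-joint arm with a two-finger parallel gripper is mounted at the origin on the work surface. World frame = base frame: x ahead of the robot, y to its left, z up, the work surface at z = 0. Lengths are in m, angles in rad, forces in N, time in s.
With the tool pointing down it reaches from about 0.275 to 0.75 m from the base axis. Payload 10.2 kg.
Tool frame: the origin (TCP) lies midway between the tips of the shut fingers; the grasp point (between the pads) lies 19 mm behind it; z points along the fingers, y is the line along which they close (so a half turn about z gives the same grasp; the last joint's range is limited). The gripper opens to 85 mm and grips with 20 to 120 N. Pads are 22 mm wide; open, the fingers measure 114 mm over their backs; the gripper's body (76 mm by 85 mm) begins 54 mm behind the grasp point. The pads swing forward as they close: fully open they stand 13 mm farther back than shut.
Start: joints at [0.99, 0.313, 1.498, -0, 1.331, -0.223], TCP at [0.184, 0.492, 0.231] pointing down, gripper open.
Joint ranges: [-2.94, 2.94], [-0.97, 2.17], [0.19, 2.56], [-1.23, 4.37], [0.02, 3.11], [-2.88, 2.88]. Speed limits (rad/s): [2.39, 2.39, 3.01, 3.14, 3.14, 3.14].

INTERFACE

Orientations are given as a 3x3 rotation matrix whose columns are the frame's x, y, z axes.
In Python, from cell import ctrl gives the robot as it stands.
- The arm moves only by the tool servo_tool, never from a script. Its argument "deltas" is a list of rows, each an object of numbers: "x", "y", "z": the shift along the tool's x, y, z in mm; "wx", "wy", "wz": the turn, a rotation vector about the tool's x, y, z in degrees; "fingers": the closure in counts, from 0 (fully open) to 255 (shut). A call has 1 to 10 rows; each row shifts and turns the commanded pose from where the row before left it, along the tool's axes as they then stand; what a row does not reach is not made up. A row lasts 1/12 s, in which the tool goes at most 41.7 mm and 7.16 degrees, less where a joint would pass 70% of its speed; a pose out of reach is approached as far as the arm can. A call with a gripper value outside its range is refused whole. The fingers move at their own pace and stop on an object; "grip_force" is the grip in N (left out, the last holds). Time passes only in rows, so rows that do not move let the fingers close. It gives the time, the measured TCP pose, the force, the opening and the grip force at its end, in the units of the state.
- ctrl.sense(): the state, without advancing time (a new reading comes with each control period).
- ctrl.capture(name): name is "scene" or "top"; returns a dict with "pixels" (480x640x3 uint8, blue, green, red), "K" (3x3 intrinsics, pixels), "rvec" (rotation vector, rad) and "tvec" (3), from world to camera coordinates, as OpenCV has them. Camera axes: x right, y down, z forward; pixel columns grow to the right and rows downward; lengths in m; the calibration is good to about 2 mm. A picture is of the moment at which its call begins. There is no depth.
- ctrl.job_done(): hands the job in; it is judged then, once.
The state is a dict: "time_s": time; "joint_pos": joint angles; "joint_vel": joint speeds; "effort": joint torques, N m; "tool_pos": TCP position; "ee_rot": TCP orientation; "contact_force": force on the tool from outside, world axes, zero at the start; "moment": the same for the moment, N m; "grip_width": finger opening in m; "finger_force": force on a finger pad.
Only numpy, scipy, OpenCV 4.12 (cv2) and the standard library are available. Lean on these libraries where they do the work, as an engineer would, in place of code of your own. Each camera call takes 0.05 s, during which the arm holds its last target. There are 200 camera calls.

TASK

Before a new belt goes on the edge sander, use the brush, not the fingers, to sweep the three walnut offcuts off its bed onto the bench, then stand the brush upright on the bench and let go of it. Then push the sprung tensioner arm back until it is right past its ratchet click, and finish while still holding it there with the gripper (the pawl does not lock). Leave the glue bottle, spray can and tape measure where they are.

Things in the scene. Friction and masses are not known exactly. Their poses are not given: they have to be found in the camera images.
- sander: Edge belt sander bolted to the bench, belt off: flat aluminium bed 330 (x) x 300 (y) x 40 mm thick. Origin: centre of the bed's underside, at bench height. x points away from the robot at yaw 0, y to the left; yaw within 0.3 rad. Fixed on the far half: black drive drum 70 mm across, 62 mm high at x 30, y -100; steel platen 8 x 55 x 60 mm high at x 0, y -25; low red pawl at x 140, y -20.
- bed_open (a point): Centre of the open near half of the bed, on its top surface, 40 mm above the bench; in the sander's frame x -95, y 0 mm. Nothing fixed stands on the bed from x -165 to -15 mm. The offcuts lie within x -130 to -60 and y -100 to +100 mm.
- tensioner (a joint): Angle of the yellow tensioner arm, rad. 0 at rest; grows counter-clockwise seen from above as the idler is pushed towards the sander's -y. Spring: 3.7 N at the idler at rest, 10 N at 0.45, 13 N at the hard end stop at 0.65. The red pawl meets the ratchet tooth at 0.21, takes about 1.5 N extra to about 0.25, tips over at 0.32 and has clicked down behind it by 0.43; right past the click means over 0.44. It does not lock.
- idler (a point): Black rubber idler drum with an orange cap on the arm's free end: upright cylinder 50 mm across, 58 mm high (63 with cap), does not spin. This point: centre of its underside, 52 mm above the bench. Swings on a 130 mm radius about the pivot; at rest at x 16, y 100 mm in the sander's frame. Below it only the 26 mm wide arm, its top 52 mm up. The bed ends 25 mm beyond the drum at rest.
- pivot (a point): Axis of the tensioner arm's upright pivot, 56 mm above the bench; at x 140, y 60 mm in the sander's frame.
- brush: Wooden block brush standing on stiff black bristles on the bench, left or right of the sander. Origin: centre of the bristles' underside. Bristle block 130 (x) x 36 (y) x 40 mm high; wooden back 136 x 42 mm, 40 to 56 mm up; on top a grip rib 90 (x) x 24 (y) mm, 56 to 92 mm up, to be gripped across y from above. About 0.22 kg.
- glue: White glue bottle with an orange cap, 54 mm across, 130 mm high, on the other side of the sander from the brush. Origin: centre of its underside. Leave it alone.
- spray: Spray can, 62 mm across, 180 mm high. Origin: centre of its underside. Leave it alone.
- tape: Yellow tape measure, 70 x 36 x 62 mm high. Origin: centre of its underside. Leave it alone.
- offcut_block: Walnut offcut, block 44 x 30 x 26 mm high, 30 g. Origin: centre of its underside.
- offcut_notch: Walnut offcut, stepped block 42 x 34 x 28 mm high, 30 g. Origin: centre of its underside.
- offcut_stub: Walnut offcut, round stub 34 mm across, 26 mm high, standing, 30 g. Origin: centre of its underside.
- block_mid (a point): Walnut offcut on the sander's bed. This point is the middle of it, 13 mm above its underside (block).
- notch_mid (a point): Walnut offcut on the sander's bed. This point is the middle of it, 13 mm above its underside (notch).
- stub_mid (a point): Walnut offcut on the sander's bed. This point is the middle of it, 13 mm above its underside (stub).

How it is judged:
By the outcome, as a careful person would: the job done as asked, in the order asked, and still so for the second after the job is handed in, while the arm keeps its last pose, push and grip.
It also fails if it takes over 72 s, if anything falls off the work surface, if the arm or the gripper's body presses on something with over 40 N, if the wrist force passes 120 N, or if a joint passes its speed limit or range.

## Working session

There is one attempt and no reset: what is moved stays moved. The work goes in short steps, Python scripts to look and compute and a tool call to move; the robot and the scene stay as the last step left them, time stands still between calls to the robot, and variables do not carry over. Pictures are saved under pics/ and viewed, at most 10 in all, crops included, and the job is handed in when it is done.

Besides the shell and the picture viewer there is one more tool, called as name(argument=value, ...), one argument or row to a line, values as JSON. servo_tool: Moves the arm, as the interface text tells. Its arguments: {"type":"object","properties":{"deltas":{"type":"array","items":{"type":"object","properties":{"x":{"type":"number"},"y":{"type":"number"},"z":{"type":"number"},"wx":{"type":"number"},"wy":{"type":"number"},"wz":{"type":"number"},"fingers":{"type":"number"}}}},"grip_force":{"type":"number"}},"required":["deltas"]}

```bash
mkdir -p pics; ls; cat > h.py <<'E'
import cv2, numpy as np
from cell import ctrl
def cap(n,f=None):
    c=ctrl.capture(n)
    if f: cv2.imwrite('pics/'+f,c['pixels'])
    return c
def ray(c,uv,z):
    R=cv2.Rodrigues(np.array(c['rvec'],float))[0]; t=np.array(c['tvec'],float).ravel()
    d=R.T@np.linalg.inv(np.array(c['K']))@np.array([uv[0],uv[1],1.]); o=-R.T@t
    return o+d*(z-o[2])/d[2]
def proj(c,P):
    return cv2.projectPoints(np.array(P,float).reshape(-1,1,3),np.array(c['rvec'],float),np.array(c['tvec'],float),np.array(c['K'],float),None)[0].reshape(-1,2)
E
python3 - <<'E'
from h import *
for n in('scene','top'):
    c=cap(n,n+'0.png'); R=cv2.Rodrigues(np.array(c['rvec'],float))[0]; print(n,-R.T@np.array(c['tvec']).ravel(),R[2])
s=ctrl.sense();print(s['time_s'],s['tool_pos'],s['ee_rot'],s['grip_width'])
E
```

```text
pics
scene [1.03928568 0.37385815 0.73896147] [-0.52059699 -0.41614507 -0.74552133]
top [0.52233725 0.00403767 1.13854511] [ 0.0642488  -0.01376839 -0.99783893]
0.1 [0.18373722 0.49155803 0.23079477] [[-9.36671659e-01  3.50208162e-01 -6.67737398e-04]
 [ 3.50208676e-01  9.36671222e-01 -9.50860873e-04]
 [ 2.92451166e-04 -1.12449186e-03 -9.99999325e-01]] 0.08559044351695293
```

View pics/scene0.png

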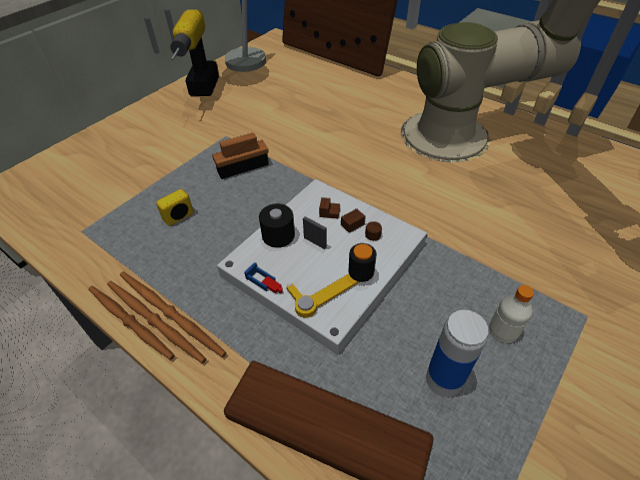

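View pics/top0.png

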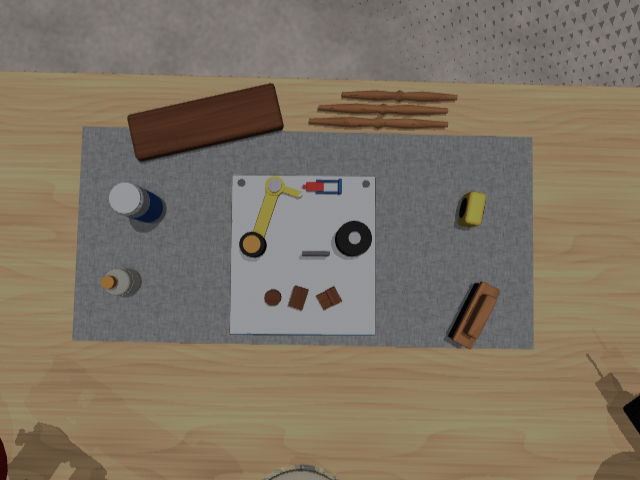

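The top view shows the bed at about (231..375, 177..334), the offcuts at (273,297), (298,298) and (329,298), the idler cap at (252,244), the brush at (475,315), the tape at (475,208), the glue at (118,282) and the can at (127,198).

```bash
python3 - <<'E'
from h import *
c=cap('top'); im=c['pixels']; hsv=cv2.cvtColor(im,cv2.COLOR_BGR2HSV); H,S,V=cv2.split(hsv)
def big(m,box,minA=40):
    k=np.zeros_like(m,np.uint8); x0,y0,x1,y1=box; k[y0:y1,x0:x1]=m[y0:y1,x0:x1]*255
    return sorted([q for q in cv2.findContours(k,cv2.RETR_EXTERNAL,cv2.CHAIN_APPROX_NONE)[0] if cv2.contourArea(q)>minA],key=cv2.contourArea)[::-1]
def show(n,q,z):
    r=cv2.minAreaRect(q); b=cv2.boxPoints(r); P=np.array([ray(c,p,z)[:2] for p in b]); 
    e=P[1]-P[0]; f=P[2]-P[1]
    print(n,'px',np.round(r[0]),'ctr',np.round(P.mean(0)*1e3),'sides',np.round(np.linalg.norm(e)*1e3),np.round(np.linalg.norm(f)*1e3),'ang',np.round(np.degrees([np.arctan2(e[1],e[0]),np.arctan2(f[1],f[0])]),1))
q=big((S<25)&(V>110),(215,160,390,350))[0]; show('bed',q,.04)
for q in big((H<15)&(S>90)&(V<140),(240,280,360,320)): show('off',q,.066)
for q in big((H<25)&(S>140)&(V>100),(235,230,270,260),20): show('cap',q,.115)
for q in big((H<22)&(S>75)&(V>60),(440,270,510,355)): show('brush',q,.056)
for q in big((H>20)&(H<35)&(S>120),(440,180,510,240)): show('tape',q,.062)
cv2.imwrite('pics/crop0.png',cv2.resize(im[265:360,420:520],None,fx=6,fy=6,interpolation=cv2.INTER_CUBIC))
E
```

```text
bed px [302. 254.] ctr [564.   9.] sides 304.0 335.0 ang [ -88.7 -179.3]
off px [328. 298.] ctr [473. -47.] sides 41.0 32.0 ang [ -60.7 -150.5]
off px [298. 297.] ctr [473.  14.] sides 42.0 29.0 ang [ -17.2 -107.2]
off px [272. 297.] ctr [473.  65.] sides 30.0 28.0 ang [ -88.9 -178.6]
cap px [251. 244.] ctr [577. 107.] sides 31.0 33.0 ang [ -88.8 -178.5]
brush px [474. 318.] ctr [ 438. -347.] sides 142.0 146.0 ang [-88.8 179.8]
tape px [472. 209.] ctr [ 661. -339.] sides 74.0 48.0 ang [-10.6 -99.6]
```

View pics/crop0.png

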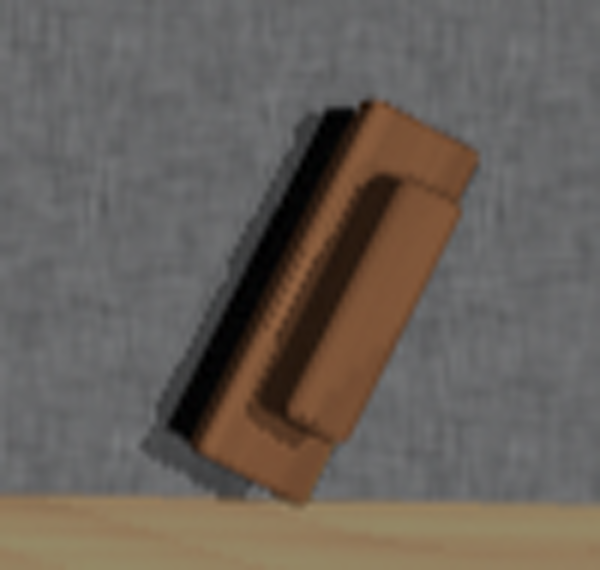

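The crop shows the wooden back's top with corners near (370,100), (478,158), (300,503), (195,440), and the rib top at (400,180), (462,207), (345,440), (288,415) (6x, offset 420,265).

```bash
python3 - <<'E'
from h import *
c=cap('top')
for n,pts,z in(('back',[(370,100),(478,158),(300,503),(195,440)],.056),('rib',[(400,180),(462,207),(345,440),(288,415)],.092)):
    P=np.array([ray(c,((u+.5)/6-.5+420,(v+.5)/6-.5+265),z)[:2] for u,v in pts])*1e3
    a=(P[0]+P[1]-P[2]-P[3])/2; w=(P[0]+P[3]-P[1]-P[2])/2
    print(n,P.mean(0).round(1),np.linalg.norm(a).round(1),np.linalg.norm(w).round(1),np.degrees(np.arctan2(a[1],a[0])).round(1))
s=ctrl.sense(); R=np.array(s['ee_rot']); print('tool y ang',np.degrees(np.arctan2(R[1,1],R[0,1])),'x',np.degrees(np.arctan2(R[1,0],R[0,0])),s['joint_pos'])
E
```

```text
back [ 445.3 -348.7] 131.4 41.4 -27.3
rib [ 444.6 -349.4] 85.9 21.3 -26.1
tool y ang 69.50047973290138 x 159.5004716245864 [ 9.89603556e-01  3.13222603e-01  1.49816626e+00 -2.96846413e-06
  1.33101917e+00 -2.23407871e-01]
```

servo_tool(
  deltas=[
    {"wz":6.5},
    {"x":-30,"y":-23},
    {"x":-30,"y":-23},
    {"x":-30,"y":-23},
    {"x":-30,"y":-23},
    {"x":-30,"y":-23},
    {"x":-30,"y":-23},
    {"x":-30,"y":-23},
    {"x":-30,"y":-23},
    {"x":-30,"y":-23},
  ],
  grip_force=60,
)

```text
invalid input
```

servo_tool(
  deltas=[
    {"x":-30,"y":-23},
    {"x":-30,"y":-23},
    {"x":-30,"y":-23},
    {"x":-30,"y":-20},
    {"x":-20,"y":-30},
    {"x":-20,"y":-30},
    {"x":-20,"y":-30},
    {"x":-20,"y":-30},
    {"x":-20,"y":-30},
    {"x":-20,"y":-30},
  ],
)

```text
invalid input
```

servo_tool(
  deltas=[
    {"x":-20,"y":-30},
    {"x":-20,"y":-30},
    {"x":-20,"y":-30},
    {"x":-20,"y":-30},
    {"z":25},
    {"z":25},
    {},
  ],
)

```text
invalid input
```

```bash
cat > g.py <<'E'
from h import *
import sys
# usage: g.py X Y Z yaw_of_tool_x : total deltas in tool axes AFTER turning wz first
X,Y,Z,a=map(float,sys.argv[1:5]); s=ctrl.sense(); p=np.array(s['tool_pos'])*1e3; R=np.array(s['ee_rot'])
y=np.degrees(np.arctan2(R[1,0],R[0,0])); w=(y-a+180)%360-180; t=np.radians(a); d=np.array([X,Y,Z])-p
print('t',s['time_s'],'p',p.round(1),'yaw',y.round(1),'tilt',R[2].round(3),'F',np.round(s['contact_force'],1),'gw',round(s['grip_width']*1e3,1),'ff',s['finger_force'])
print('wz',w.round(1),'then x %.1f y %.1f z %.1f'%(d[0]*np.cos(t)+d[1]*np.sin(t),d[0]*np.sin(t)-d[1]*np.cos(t),-d[2]))
E
python3 g.py 445 -349 60 153
```

```text
t 0.2 p [183.8 491.6 231. ] yaw 159.5 tilt [ 0.    -0.001 -1.   ] F [-0.3  0.1  0.4] gw 85.4 ff 0.0
wz 6.5 then x -614.4 y -630.4 z 171.0
```

servo_tool(
  deltas=[
    {"x":0,"y":0,"z":0,"wx":0,"wy":0,"wz":6.5,"fingers":0},
  ],
  grip_force=60,
)

```text
time_s: 0.28
tool_pos: [0.1838, 0.4916, 0.231]
ee_rot: [[-0.891, 0.454, -0.0], [0.454, 0.891, -0.001], [0.0, -0.001, -1.0]]
contact_force: [-0.1, 0.6, 0.7]
grip_width: 0.0849
finger_force: 0.0
```

servo_tool(
  deltas=[
    {"x":-30,"y":-23,"fingers":0},
    {"x":-30,"y":-23,"fingers":0},
    {"x":-30,"y":-23,"fingers":0},
    {"x":-30,"y":-23,"fingers":0},
    {"x":-30,"y":-23,"fingers":0},
    {"x":-30,"y":-23,"fingers":0},
    {"x":-30,"y":-23,"fingers":0},
    {"x":-30,"y":-23,"fingers":0},
    {"x":-30,"y":-23,"fingers":0},
  ],
)

```text
invalid input
```

servo_tool(
  deltas=[
    {"x":-30,"y":-23,"z":0,"wx":0,"wy":0,"wz":0,"fingers":0},
    {"x":-30,"y":-23,"z":0,"wx":0,"wy":0,"wz":0,"fingers":0},
    {"x":-30,"y":-23,"z":0,"wx":0,"wy":0,"wz":0,"fingers":0},
    {"x":-30,"y":-23,"z":0,"wx":0,"wy":0,"wz":0,"fingers":0},
    {"x":-30,"y":-23,"z":0,"wx":0,"wy":0,"wz":0,"fingers":0},
    {"x":-30,"y":-23,"z":0,"wx":0,"wy":0,"wz":0,"fingers":0},
    {"x":-30,"y":-23,"z":0,"wx":0,"wy":0,"wz":0,"fingers":0},
    {"x":-30,"y":-23,"z":0,"wx":0,"wy":0,"wz":0,"fingers":0},
    {"x":-30,"y":-23,"z":0,"wx":0,"wy":0,"wz":0,"fingers":0},
    {"x":-30,"y":-23,"z":0,"wx":0,"wy":0,"wz":0,"fingers":0},
  ],
)

```text
time_s: 1.12
tool_pos: [0.347, 0.1489, 0.2314]
ee_rot: [[-0.891, 0.454, 0.0], [0.454, 0.891, 0.0], [-0.0, 0.0, -1.0]]
contact_force: [0.8, 0.7, -0.4]
grip_width: 0.0857
finger_force: 0.0
```

servo_tool(
  deltas=[
    {"x":-30,"y":-23,"z":0,"wx":0,"wy":0,"wz":0,"fingers":0},
    {"x":-30,"y":-23,"z":0,"wx":0,"wy":0,"wz":0,"fingers":0},
    {"x":-30,"y":-20,"z":0,"wx":0,"wy":0,"wz":0,"fingers":0},
    {"x":-20,"y":-30,"z":0,"wx":0,"wy":0,"wz":0,"fingers":0},
    {"x":-20,"y":-30,"z":0,"wx":0,"wy":0,"wz":0,"fingers":0},
    {"x":-20,"y":-30,"z":0,"wx":0,"wy":0,"wz":0,"fingers":0},
    {"x":-20,"y":-30,"z":0,"wx":0,"wy":0,"wz":0,"fingers":0},
    {"x":-20,"y":-30,"z":0,"wx":0,"wy":0,"wz":0,"fingers":0},
    {"x":-20,"y":-30,"z":0,"wx":0,"wy":0,"wz":0,"fingers":0},
    {"x":-20,"y":-30,"z":0,"wx":0,"wy":0,"wz":0,"fingers":0},
  ],
)

```text
time_s: 1.95
tool_pos: [0.4261, -0.2016, 0.2312]
ee_rot: [[-0.891, 0.454, -0.0], [0.454, 0.891, 0.0], [0.0, 0.0, -1.0]]
contact_force: [1.7, 1.8, 0.0]
grip_width: 0.0856
finger_force: 0.0
```

servo_tool(
  deltas=[
    {"x":-20,"y":-30,"z":0,"wx":0,"wy":0,"wz":0,"fingers":0},
    {"x":-20,"y":-30,"z":0,"wx":0,"wy":0,"wz":0,"fingers":0},
    {"x":-20,"y":-30,"z":0,"wx":0,"wy":0,"wz":0,"fingers":0},
    {"x":-20,"y":-30,"z":25,"wx":0,"wy":0,"wz":0,"fingers":0},
    {"x":0,"y":0,"z":25,"wx":0,"wy":0,"wz":0,"fingers":0},
    {"x":0,"y":0,"z":0,"wx":0,"wy":0,"wz":0,"fingers":0},
  ],
)

```text
time_s: 2.45
tool_pos: [0.4412, -0.3409, 0.1775]
ee_rot: [[-0.89, 0.456, -0.006], [0.456, 0.89, 0.007], [0.008, 0.003, -1.0]]
contact_force: [-0.1, 1.0, -0.9]
grip_width: 0.0854
finger_force: 0.0
```

```bash
python3 g.py 445 -349 60 153
```

```text
t 2.45 p [ 441.2 -340.9  177.5] yaw 152.9 tilt [ 0.008  0.003 -1.   ] F [-0.1  1.  -0.9] gw 85.4 ff 0.0
wz -0.1 then x -7.1 y -5.5 z 117.5
```

servo_tool(
  deltas=[
    {"x":-4,"y":-4,"z":20,"wx":0,"wy":0,"wz":0,"fingers":0},
    {"x":0,"y":0,"z":20,"wx":0,"wy":0,"wz":0,"fingers":0},
    {"x":0,"y":0,"z":20,"wx":0,"wy":0,"wz":0,"fingers":0},
    {"x":0,"y":0,"z":20,"wx":0,"wy":0,"wz":0,"fingers":0},
    {"x":0,"y":0,"z":20,"wx":0,"wy":0,"wz":0,"fingers":0},
    {"x":0,"y":0,"z":14,"wx":0,"wy":0,"wz":0,"fingers":0},
    {"x":0,"y":0,"z":7,"wx":0,"wy":0,"wz":0,"fingers":0},
    {"x":0,"y":0,"z":0,"wx":0,"wy":0,"wz":0,"fingers":0},
    {"x":0,"y":0,"z":0,"wx":0,"wy":0,"wz":0,"fingers":0},
  ],
)

```text
time_s: 3.2
tool_pos: [0.4452, -0.3465, 0.0627]
ee_rot: [[-0.891, 0.454, 0.001], [0.454, 0.891, -0.001], [-0.001, -0.0, -1.0]]
contact_force: [-0.1, -0.9, 0.5]
grip_width: 0.0855
finger_force: 0.0
```

```bash
python3 - <<'E'
from h import *
c=cap('scene'); s=ctrl.sense(); p=s['tool_pos']; u,v=proj(c,p)[0]; print(u,v)
u,v=int(u),int(v); im=c['pixels'][max(v-70,0):v+50,max(u-70,0):u+80]; cv2.imwrite('pics/s1.png',cv2.resize(im,None,fx=4,fy=4))
E
python3 g.py 445 -349 60 153
```

```text
239.29628939473392 148.87258698292175
t 3.25 p [ 445.3 -346.8   63. ] yaw 153.0 tilt [-0.002 -0.001 -1.   ] F [-0.2  0.2  0.2] gw 85.6 ff 0.0
wz 0.0 then x -0.7 y -2.1 z 3.0
```

View pics/s1.png

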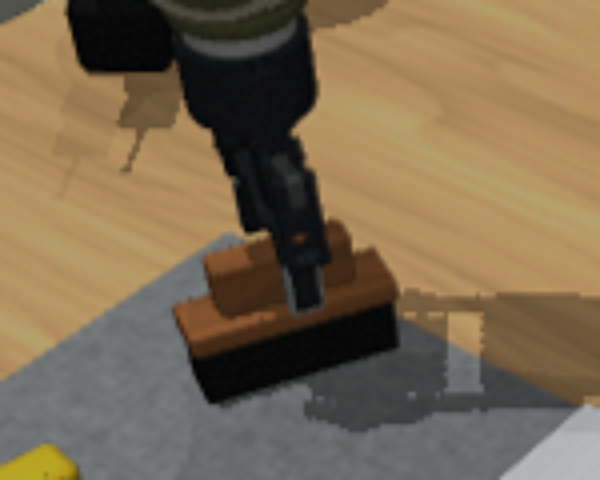

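The near finger is in front of the rib at about (305,285) in the crop, so the rib is between the fingers. I'll close the gripper and lift.

servo_tool(
  deltas=[
    {"x":0,"y":-2,"z":2,"wx":0,"wy":0,"wz":0,"fingers":0},
    {"x":0,"y":0,"z":0,"wx":0,"wy":0,"wz":0,"fingers":255},
    {"x":0,"y":0,"z":0,"wx":0,"wy":0,"wz":0,"fingers":255},
    {"x":0,"y":0,"z":0,"wx":0,"wy":0,"wz":0,"fingers":255},
    {"x":0,"y":0,"z":0,"wx":0,"wy":0,"wz":0,"fingers":255},
    {"x":0,"y":0,"z":0,"wx":0,"wy":0,"wz":0,"fingers":255},
    {"x":0,"y":0,"z":0,"wx":0,"wy":0,"wz":0,"fingers":255},
    {"x":0,"y":0,"z":0,"wx":0,"wy":0,"wz":0,"fingers":255},
    {"x":0,"y":0,"z":0,"wx":0,"wy":0,"wz":0,"fingers":255},
    {"x":0,"y":0,"z":0,"wx":0,"wy":0,"wz":0,"fingers":255},
  ],
  grip_force=70,
)

```text
time_s: 4.08
tool_pos: [0.4439, -0.3484, 0.0597]
ee_rot: [[-0.891, 0.454, 0.0], [0.454, 0.891, -0.0], [-0.0, -0.0, -1.0]]
contact_force: [-0.0, 1.0, 2.0]
grip_width: 0.0234
finger_force: 68.6
```

```bash
python3 g.py 445 -349 61 153
```

```text
t 4.0833 p [ 443.9 -348.4   59.7] yaw 153.0 tilt [-0. -0. -1.] F [-0.  1.  2.] gw 23.4 ff 68.5863196849823
wz -0.0 then x -1.3 y -0.1 z -1.3
```

servo_tool(
  deltas=[
    {"x":0,"y":0,"z":-20,"wx":0,"wy":0,"wz":0,"fingers":255},
    {"x":0,"y":0,"z":-30,"wx":0,"wy":0,"wz":0,"fingers":255},
    {"x":0,"y":0,"z":-30,"wx":0,"wy":0,"wz":0,"fingers":255},
    {"x":0,"y":0,"z":-30,"wx":0,"wy":0,"wz":0,"fingers":255},
    {"x":0,"y":0,"z":-30,"wx":0,"wy":0,"wz":0,"fingers":255},
  ],
)

```text
time_s: 4.5
tool_pos: [0.4435, -0.3479, 0.2005]
ee_rot: [[-0.891, 0.454, -0.001], [0.454, 0.891, 0.001], [0.001, 0.0, -1.0]]
contact_force: [0.5, -0.1, -1.5]
grip_width: 0.023
finger_force: 69.0
```

servo_tool(
  deltas=[
    {"x":0,"y":0,"z":0,"wx":0,"wy":0,"wz":6.2,"fingers":255},
    {"x":0,"y":0,"z":0,"wx":0,"wy":0,"wz":6.2,"fingers":255},
    {"x":0,"y":0,"z":0,"wx":0,"wy":0,"wz":6.2,"fingers":255},
    {"x":0,"y":0,"z":0,"wx":0,"wy":0,"wz":6.2,"fingers":255},
    {"x":0,"y":0,"z":0,"wx":0,"wy":0,"wz":6.2,"fingers":255},
    {"x":0,"y":0,"z":0,"wx":0,"wy":0,"wz":6.2,"fingers":255},
    {"x":0,"y":0,"z":0,"wx":0,"wy":0,"wz":6.2,"fingers":255},
    {"x":0,"y":0,"z":0,"wx":0,"wy":0,"wz":6.2,"fingers":255},
    {"x":0,"y":0,"z":0,"wx":0,"wy":0,"wz":6.2,"fingers":255},
    {"x":0,"y":0,"z":0,"wx":0,"wy":0,"wz":6.2,"fingers":255},
  ],
)

```text
time_s: 5.33
tool_pos: [0.4436, -0.3481, 0.1989]
ee_rot: [[-0.012, 1.0, -0.001], [1.0, 0.012, 0.001], [0.001, -0.001, -1.0]]
contact_force: [0.1, 0.3, -2.6]
grip_width: 0.0231
finger_force: 69.2
```

servo_tool(
  deltas=[
    {"x":25,"y":7,"z":0,"wx":0,"wy":0,"wz":0,"fingers":255},
    {"x":39,"y":9,"z":0,"wx":0,"wy":0,"wz":0,"fingers":255},
    {"x":39,"y":9,"z":0,"wx":0,"wy":0,"wz":0,"fingers":255},
    {"x":39,"y":9,"z":0,"wx":0,"wy":0,"wz":0,"fingers":255},
    {"x":39,"y":9,"z":0,"wx":0,"wy":0,"wz":0,"fingers":255},
    {"x":39,"y":9,"z":0,"wx":0,"wy":0,"wz":0,"fingers":255},
    {"x":39,"y":9,"z":0,"wx":0,"wy":0,"wz":0,"fingers":255},
    {"x":39,"y":9,"z":0,"wx":0,"wy":0,"wz":0,"fingers":255},
    {"x":39,"y":9,"z":0,"wx":0,"wy":0,"wz":0,"fingers":255},
    {"x":30,"y":9,"z":0,"wx":0,"wy":0,"wz":0,"fingers":255},
  ],
)

```text
time_s: 6.17
tool_pos: [0.525, 0.0231, 0.1992]
ee_rot: [[-0.019, 1.0, -0.001], [1.0, 0.019, 0.001], [0.001, -0.001, -1.0]]
contact_force: [0.3, -0.3, -1.6]
grip_width: 0.0232
finger_force: 69.2
```

servo_tool(
  deltas=[
    {"x":15,"y":3,"z":0,"wx":0,"wy":0,"wz":0,"fingers":255},
    {"x":0,"y":0,"z":0,"wx":0,"wy":0,"wz":0,"fingers":255},
    {"x":0,"y":0,"z":0,"wx":0,"wy":0,"wz":0,"fingers":255},
    {"x":0,"y":0,"z":0,"wx":0,"wy":0,"wz":0,"fingers":255},
  ],
)

```text
time_s: 6.5
tool_pos: [0.5279, 0.0345, 0.1992]
ee_rot: [[-0.017, 1.0, -0.001], [1.0, 0.017, -0.0], [-0.0, -0.001, -1.0]]
contact_force: [-1.1, -0.2, -1.5]
grip_width: 0.0231
finger_force: 69.2
```

```bash
python3 - <<'E'
from h import *
a=cap('scene')['pixels'];b=cap('top')['pixels']
cv2.imwrite('pics/s2.png',np.hstack([cv2.resize(a[140:400,200:460],(400,400)),cv2.resize(b[150:350,210:410],(400,400))]))
E
python3 g.py 527 45 102 91
```

```text
t 6.6 p [528.   34.1 199.4] yaw 90.9 tilt [-0. -0. -1.] F [-0.4  0.4 -2.5] gw 23.4 ff 69.22311186790466
wz -0.1 then x 10.9 y -0.8 z 97.4
```

View pics/s2.png

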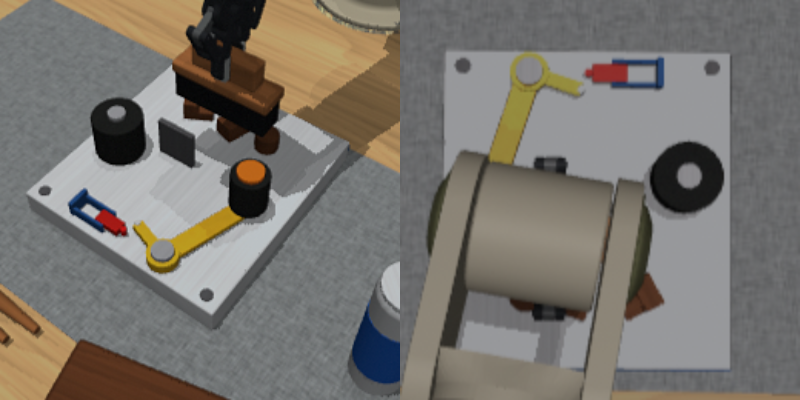

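The brush is held level over the bed, the offcuts are on its near side, and the platen and idler are clear. I'll lower it and sweep the left lane.

servo_tool(
  deltas=[
    {"x":11,"y":-1,"z":0,"wx":0,"wy":0,"wz":0,"fingers":255},
    {"x":0,"y":0,"z":15,"wx":0,"wy":0,"wz":0,"fingers":255},
    {"x":0,"y":0,"z":25,"wx":0,"wy":0,"wz":0,"fingers":255},
    {"x":0,"y":0,"z":25,"wx":0,"wy":0,"wz":0,"fingers":255},
    {"x":0,"y":0,"z":15,"wx":0,"wy":0,"wz":0,"fingers":255},
    {"x":0,"y":0,"z":10,"wx":0,"wy":0,"wz":0,"fingers":255},
    {"x":0,"y":0,"z":6,"wx":0,"wy":0,"wz":0,"fingers":255},
    {"x":0,"y":0,"z":0,"wx":0,"wy":0,"wz":0,"fingers":255},
    {"x":0,"y":0,"z":0,"wx":0,"wy":0,"wz":0,"fingers":255},
  ],
)

```text
time_s: 7.35
tool_pos: [0.5273, 0.0462, 0.1042]
ee_rot: [[-0.017, 1.0, 0.001], [1.0, 0.017, -0.0], [-0.0, 0.001, -1.0]]
contact_force: [0.1, -0.2, -2.1]
grip_width: 0.0228
finger_force: 69.2
```

```bash
python3 g.py 392 45 102 91
```

```text
t 7.35 p [527.3  46.2 104.2] yaw 91.0 tilt [-0.     0.001 -1.   ] F [ 0.1 -0.2 -2.1] gw 22.8 ff 69.160076379776
wz -0.0 then x 1.2 y -135.3 z 2.2
```

servo_tool(
  deltas=[
    {"x":0,"y":-4,"z":1,"wx":0,"wy":0,"wz":0,"fingers":255},
    {"x":0,"y":-8,"z":0,"wx":0,"wy":0,"wz":0,"fingers":255},
    {"x":0,"y":-9,"z":0,"wx":0,"wy":0,"wz":0,"fingers":255},
    {"x":0,"y":-9,"z":0,"wx":0,"wy":0,"wz":0,"fingers":255},
    {"x":0,"y":-9,"z":0,"wx":0,"wy":0,"wz":0,"fingers":255},
    {"x":0,"y":-9,"z":0,"wx":0,"wy":0,"wz":0,"fingers":255},
    {"x":0,"y":-9,"z":0,"wx":0,"wy":0,"wz":0,"fingers":255},
    {"x":0,"y":-9,"z":0,"wx":0,"wy":0,"wz":0,"fingers":255},
    {"x":0,"y":-9,"z":0,"wx":0,"wy":0,"wz":0,"fingers":255},
    {"x":0,"y":-9,"z":0,"wx":0,"wy":0,"wz":0,"fingers":255},
  ],
)

```text
time_s: 8.18
tool_pos: [0.4422, 0.0447, 0.1031]
ee_rot: [[-0.017, 1.0, 0.001], [1.0, 0.017, -0.0], [-0.0, 0.001, -1.0]]
contact_force: [0.3, 0.7, -3.1]
grip_width: 0.023
finger_force: 69.1
```

servo_tool(
  deltas=[
    {"x":0,"y":-9,"z":0,"wx":0,"wy":0,"wz":0,"fingers":255},
    {"x":0,"y":-9,"z":0,"wx":0,"wy":0,"wz":0,"fingers":255},
    {"x":0,"y":-9,"z":0,"wx":0,"wy":0,"wz":0,"fingers":255},
    {"x":0,"y":-9,"z":0,"wx":0,"wy":0,"wz":0,"fingers":255},
    {"x":0,"y":-9,"z":0,"wx":0,"wy":0,"wz":0,"fingers":255},
    {"x":0,"y":-6,"z":0,"wx":0,"wy":0,"wz":0,"fingers":255},
    {"x":0,"y":0,"z":0,"wx":0,"wy":0,"wz":0,"fingers":255},
    {"x":0,"y":0,"z":0,"wx":0,"wy":0,"wz":0,"fingers":255},
  ],
)

```text
time_s: 8.85
tool_pos: [0.392, 0.0438, 0.1027]
ee_rot: [[-0.017, 1.0, 0.001], [1.0, 0.017, -0.0], [-0.0, 0.001, -1.0]]
contact_force: [0.7, -0.1, -2.5]
grip_width: 0.023
finger_force: 69.2
```

```bash
python3 - <<'E'
from h import *
a=cap('scene')['pixels'];b=cap('top')['pixels']
cv2.imwrite('pics/s3.png',np.hstack([cv2.resize(a[100:360,220:480],(400,400)),cv2.resize(b[230:430,210:410],(400,400))]))
E
python3 g.py 392 45 170 91
```

```text
t 8.95 p [392.4  43.8 102.6] yaw 91.0 tilt [-0.  0. -1.] F [-0.1  0.  -2.1] gw 23.2 ff 69.19020652770996
wz -0.0 then x 1.2 y -0.4 z -67.4
```

View pics/s3.png

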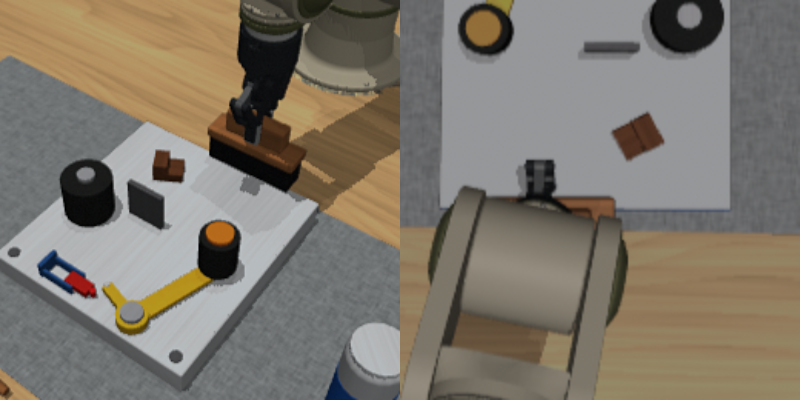

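The stub and block are off the bed. Only the notch piece remains, at (638,136) in the right panel, with its position unchanged.

servo_tool(
  deltas=[
    {"x":0,"y":0,"z":-30,"wx":0,"wy":0,"wz":0,"fingers":255},
    {"x":0,"y":0,"z":-30,"wx":0,"wy":0,"wz":0,"fingers":255},
    {"x":-10,"y":15,"z":0,"wx":0,"wy":0,"wz":0,"fingers":255},
    {"x":-16,"y":24,"z":0,"wx":0,"wy":0,"wz":0,"fingers":255},
    {"x":-16,"y":24,"z":0,"wx":0,"wy":0,"wz":0,"fingers":255},
    {"x":-16,"y":24,"z":0,"wx":0,"wy":0,"wz":0,"fingers":255},
    {"x":-16,"y":24,"z":0,"wx":0,"wy":0,"wz":0,"fingers":255},
    {"x":-16,"y":22,"z":0,"wx":0,"wy":0,"wz":0,"fingers":255},
    {"x":0,"y":0,"z":0,"wx":0,"wy":0,"wz":0,"fingers":255},
    {"x":0,"y":0,"z":0,"wx":0,"wy":0,"wz":0,"fingers":255},
  ],
)

```text
time_s: 9.78
tool_pos: [0.527, -0.0444, 0.1618]
ee_rot: [[-0.017, 1.0, -0.001], [1.0, 0.017, 0.0], [0.0, -0.001, -1.0]]
contact_force: [-0.6, 0.3, -2.7]
grip_width: 0.0233
finger_force: 70.0
```

servo_tool(
  deltas=[
    {"x":0,"y":0,"z":15,"wx":0,"wy":0,"wz":0,"fingers":255},
    {"x":0,"y":0,"z":20,"wx":0,"wy":0,"wz":0,"fingers":255},
    {"x":0,"y":0,"z":15,"wx":0,"wy":0,"wz":0,"fingers":255},
    {"x":0,"y":0,"z":10,"wx":0,"wy":0,"wz":0,"fingers":255},
    {"x":0,"y":0,"z":0,"wx":0,"wy":0,"wz":0,"fingers":255},
    {"x":0,"y":0,"z":0,"wx":0,"wy":0,"wz":0,"fingers":255},
  ],
)

```text
time_s: 10.28
tool_pos: [0.5264, -0.0436, 0.1028]
ee_rot: [[-0.018, 1.0, -0.0], [1.0, 0.018, 0.0], [0.0, -0.0, -1.0]]
contact_force: [0.2, 0.2, -1.7]
grip_width: 0.0229
finger_force: 69.9
```

servo_tool(
  deltas=[
    {"x":0,"y":-4,"z":0,"wx":0,"wy":0,"wz":0,"fingers":255},
    {"x":0,"y":-8,"z":0,"wx":0,"wy":0,"wz":0,"fingers":255},
    {"x":0,"y":-9,"z":0,"wx":0,"wy":0,"wz":0,"fingers":255},
    {"x":0,"y":-9,"z":0,"wx":0,"wy":0,"wz":0,"fingers":255},
    {"x":0,"y":-9,"z":0,"wx":0,"wy":0,"wz":0,"fingers":255},
    {"x":0,"y":-9,"z":0,"wx":0,"wy":0,"wz":0,"fingers":255},
    {"x":0,"y":-9,"z":0,"wx":0,"wy":0,"wz":0,"fingers":255},
    {"x":0,"y":-9,"z":0,"wx":0,"wy":0,"wz":0,"fingers":255},
    {"x":0,"y":-9,"z":0,"wx":0,"wy":0,"wz":0,"fingers":255},
    {"x":0,"y":-9,"z":0,"wx":0,"wy":0,"wz":0,"fingers":255},
  ],
)

```text
time_s: 11.12
tool_pos: [0.4418, -0.0453, 0.1032]
ee_rot: [[-0.017, 1.0, 0.001], [1.0, 0.017, -0.0], [-0.0, 0.001, -1.0]]
contact_force: [-0.1, 0.7, -2.1]
grip_width: 0.023
finger_force: 70.0
```

servo_tool(
  deltas=[
    {"x":0,"y":-9,"z":0,"wx":0,"wy":0,"wz":0,"fingers":255},
    {"x":0,"y":-9,"z":0,"wx":0,"wy":0,"wz":0,"fingers":255},
    {"x":0,"y":-9,"z":0,"wx":0,"wy":0,"wz":0,"fingers":255},
    {"x":0,"y":-9,"z":0,"wx":0,"wy":0,"wz":0,"fingers":255},
    {"x":0,"y":-9,"z":0,"wx":0,"wy":0,"wz":0,"fingers":255},
    {"x":0,"y":-6,"z":0,"wx":0,"wy":0,"wz":0,"fingers":255},
    {"x":0,"y":0,"z":0,"wx":0,"wy":0,"wz":0,"fingers":255},
    {"x":0,"y":0,"z":0,"wx":0,"wy":0,"wz":0,"fingers":255},
  ],
)

```text
time_s: 11.78
tool_pos: [0.3916, -0.0463, 0.1027]
ee_rot: [[-0.017, 1.0, 0.001], [1.0, 0.017, -0.0], [-0.0, 0.001, -1.0]]
contact_force: [-0.4, 1.0, -2.7]
grip_width: 0.0231
finger_force: 69.9
```

servo_tool(
  deltas=[
    {"x":0,"y":0,"z":-20,"wx":0,"wy":0,"wz":0,"fingers":255},
    {"x":0,"y":0,"z":-30,"wx":0,"wy":0,"wz":0,"fingers":255},
    {"x":0,"y":0,"z":-30,"wx":0,"wy":0,"wz":0,"fingers":255},
    {"x":-20,"y":5,"z":0,"wx":0,"wy":0,"wz":0,"fingers":255},
    {"x":-35,"y":10,"z":0,"wx":0,"wy":0,"wz":0,"fingers":255},
    {"x":-35,"y":10,"z":0,"wx":0,"wy":0,"wz":0,"fingers":255},
    {"x":-35,"y":10,"z":0,"wx":0,"wy":0,"wz":0,"fingers":255},
    {"x":-35,"y":10,"z":0,"wx":0,"wy":0,"wz":0,"fingers":255},
    {"x":-35,"y":10,"z":0,"wx":0,"wy":0,"wz":0,"fingers":255},
  ],
)

```text
time_s: 12.53
tool_pos: [0.4505, -0.2421, 0.1824]
ee_rot: [[-0.017, 1.0, 0.0], [1.0, 0.017, -0.0], [-0.0, 0.0, -1.0]]
contact_force: [0.8, 1.0, -1.7]
grip_width: 0.0231
finger_force: 69.9
```

```bash
python3 - <<'E'
from h import *
a=cap('scene')['pixels'];b=cap('top')['pixels']
cv2.imwrite('pics/s4.png',np.hstack([cv2.resize(a[80:340,180:440],(400,400)),cv2.resize(b[230:430,210:410],(400,400))]))
E
python3 g.py 445 -290 60 91
```

```text
t 12.6333 p [ 450.9 -244.5  181.9] yaw 90.8 tilt [-0.001  0.001 -1.   ] F [-0.1  1.1 -2.5] gw 23.4 ff 70.00147819519043
wz -0.2 then x -45.3 y -6.7 z 121.9
```

View pics/s4.png

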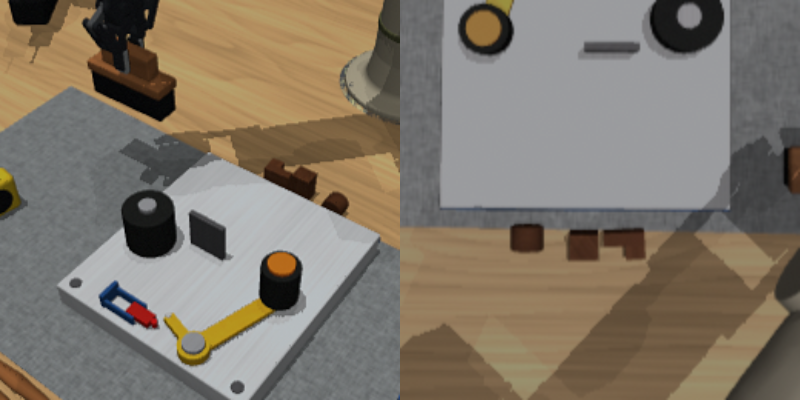

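All three offcuts lie on the bench, just in front of the bed, at (527,238), (583,245) and (624,243) in the right panel. Next I'll set the brush down.

servo_tool(
  deltas=[
    {"x":-20,"y":-3,"z":0,"wx":0,"wy":0,"wz":0,"fingers":255},
    {"x":-25,"y":-3,"z":0,"wx":0,"wy":0,"wz":0,"fingers":255},
    {"x":0,"y":0,"z":30,"wx":0,"wy":0,"wz":0,"fingers":255},
    {"x":0,"y":0,"z":30,"wx":0,"wy":0,"wz":0,"fingers":255},
    {"x":0,"y":0,"z":25,"wx":0,"wy":0,"wz":0,"fingers":255},
    {"x":0,"y":0,"z":20,"wx":0,"wy":0,"wz":0,"fingers":255},
    {"x":0,"y":0,"z":8,"wx":0,"wy":0,"wz":0,"fingers":255},
    {"x":0,"y":0,"z":5,"wx":0,"wy":0,"wz":0,"fingers":255},
    {"x":0,"y":0,"z":0,"wx":0,"wy":0,"wz":0,"fingers":255},
    {"x":0,"y":0,"z":0,"wx":0,"wy":0,"wz":0,"fingers":255},
  ],
)

```text
time_s: 13.47
tool_pos: [0.4453, -0.2856, 0.0655]
ee_rot: [[-0.018, 1.0, 0.001], [1.0, 0.018, -0.001], [-0.001, 0.001, -1.0]]
contact_force: [0.6, 0.4, -1.0]
grip_width: 0.0233
finger_force: 70.0
```

```bash
python3 g.py 445 -290 59.7 91
```

```text
t 13.4667 p [ 445.3 -285.6   65.5] yaw 91.0 tilt [-0.001  0.001 -1.   ] F [ 0.6  0.4 -1. ] gw 23.3 ff 69.9604082107544
wz 0.0 then x -4.4 y -0.4 z 5.8
```

servo_tool(
  deltas=[
    {"x":0,"y":0,"z":2,"wx":0,"wy":0,"wz":0,"fingers":255},
    {"x":0,"y":0,"z":1,"wx":0,"wy":0,"wz":0,"fingers":255},
    {"x":0,"y":0,"z":1,"wx":0,"wy":0,"wz":0,"fingers":255},
    {"x":0,"y":0,"z":0,"wx":0,"wy":0,"wz":0,"fingers":255},
    {"x":0,"y":0,"z":0,"wx":0,"wy":0,"wz":0,"fingers":255},
    {"x":0,"y":0,"z":0,"wx":0,"wy":0,"wz":0,"fingers":255},
  ],
)

```text
time_s: 13.97
tool_pos: [0.4448, -0.2853, 0.0607]
ee_rot: [[-0.017, 1.0, 0.0], [1.0, 0.017, -0.0], [-0.0, 0.0, -1.0]]
contact_force: [0.0, -0.7, -3.3]
grip_width: 0.0231
finger_force: 70.0
```

```bash
python3 g.py 445 -290 59.7 91
```

```text
t 13.9667 p [ 444.8 -285.3   60.7] yaw 91.0 tilt [-0.  0. -1.] F [ 0.  -0.7 -3.3] gw 23.1 ff 69.96271133422852
wz 0.0 then x -4.7 y 0.1 z 1.0
```

servo_tool(
  deltas=[
    {"x":0,"y":0,"z":1,"wx":0,"wy":0,"wz":0,"fingers":255},
    {"x":0,"y":0,"z":0.5,"wx":0,"wy":0,"wz":0,"fingers":255},
    {"x":0,"y":0,"z":0,"wx":0,"wy":0,"wz":0,"fingers":255},
    {"x":0,"y":0,"z":0,"wx":0,"wy":0,"wz":0,"fingers":255},
  ],
)

```text
time_s: 14.3
tool_pos: [0.4448, -0.2854, 0.0597]
ee_rot: [[-0.018, 1.0, 0.0], [1.0, 0.018, -0.001], [-0.001, 0.0, -1.0]]
contact_force: [-2.7, 1.0, 4.8]
grip_width: 0.023
finger_force: 70.9
```

servo_tool(
  deltas=[
    {"x":0,"y":0,"z":0,"wx":0,"wy":0,"wz":0,"fingers":0},
    {"x":0,"y":0,"z":0,"wx":0,"wy":0,"wz":0,"fingers":0},
    {"x":0,"y":0,"z":0,"wx":0,"wy":0,"wz":0,"fingers":0},
    {"x":0,"y":0,"z":0,"wx":0,"wy":0,"wz":0,"fingers":0},
    {"x":0,"y":0,"z":0,"wx":0,"wy":0,"wz":0,"fingers":0},
    {"x":0,"y":0,"z":0,"wx":0,"wy":0,"wz":0,"fingers":0},
    {"x":0,"y":0,"z":0,"wx":0,"wy":0,"wz":0,"fingers":0},
    {"x":0,"y":0,"z":0,"wx":0,"wy":0,"wz":0,"fingers":0},
  ],
)

```text
time_s: 14.97
tool_pos: [0.4447, -0.2853, 0.059]
ee_rot: [[-0.017, 1.0, -0.0], [1.0, 0.017, -0.0], [-0.0, -0.0, -1.0]]
contact_force: [-0.5, -0.4, 0.3]
grip_width: 0.0853
finger_force: 0.0
```

```bash
python3 g.py 445 -290 200 91
```

```text
t 14.9667 p [ 444.7 -285.3   59. ] yaw 91.0 tilt [-0. -0. -1.] F [-0.5 -0.4  0.3] gw 85.3 ff 0.0
wz 0.0 then x -4.7 y 0.2 z -141.0
```

servo_tool(
  deltas=[
    {"x":0,"y":0,"z":-15,"wx":0,"wy":0,"wz":0,"fingers":0},
    {"x":0,"y":0,"z":-30,"wx":0,"wy":0,"wz":0,"fingers":0},
    {"x":0,"y":0,"z":-30,"wx":0,"wy":0,"wz":0,"fingers":0},
    {"x":0,"y":0,"z":-30,"wx":0,"wy":0,"wz":0,"fingers":0},
    {"x":0,"y":0,"z":-35,"wx":0,"wy":0,"wz":6,"fingers":0},
    {"x":0,"y":0,"z":-10,"wx":0,"wy":0,"wz":6,"fingers":0},
    {"x":0,"y":0,"z":0,"wx":0,"wy":0,"wz":6,"fingers":0},
    {"x":0,"y":0,"z":0,"wx":0,"wy":0,"wz":0,"fingers":0},
    {"x":0,"y":0,"z":0,"wx":0,"wy":0,"wz":0,"fingers":0},
  ],
)

```text
time_s: 15.72
tool_pos: [0.4446, -0.2852, 0.2087]
ee_rot: [[0.289, 0.957, -0.0], [0.957, -0.289, 0.0], [0.0, -0.001, -1.0]]
contact_force: [0.3, 0.2, -0.6]
grip_width: 0.0854
finger_force: 0.0
```

```bash
cat > idl.py <<'E'
from h import *
def cap_px(n):
    c=cap(n); H,S,V=cv2.split(cv2.cvtColor(c['pixels'],cv2.COLOR_BGR2HSV))
    x0,y0,x1,y1=(210,220,360,275) if n=='top' else (290,200,420,300)
    m=np.zeros(H.shape,np.uint8); m[y0:y1,x0:x1]=(((H>5)&(H<(19 if n=='top' else 17))&(S>140)&(V>90))[y0:y1,x0:x1])*255
    q=max(cv2.findContours(m,cv2.RETR_EXTERNAL,cv2.CHAIN_APPROX_NONE)[0],key=cv2.contourArea)
    r=cv2.minAreaRect(q); return c,r
for n in('top','scene'):
    try:
        c,r=cap_px(n); print(n,np.round(r[0],1),np.round(r[1],1),(ray(c,r[0],.113)*1e3).round(1))
    except ValueError: print(n,'none')
E
python3 idl.py; python3 - <<'E'
from h import *
c=cap('top'); g=c['pixels']; hsv=cv2.cvtColor(g,cv2.COLOR_BGR2HSV)
m=np.zeros(g.shape[:2],np.uint8); m[170:200,260:305]=((hsv[...,0]>20)&(hsv[...,0]<35)&(hsv[...,1]>110))[170:200,260:305]*255
print('brush/top saved'); 
cv2.imwrite('pics/s5.png',np.hstack([cv2.resize(g[160:280,220:340],(400,400)),cv2.resize(cap('scene')['pixels'][80:300,180:400],(400,400))]))
E
python3 g.py 581 109 200 73
```

```text
top [251.5 243.5] [17. 17.] [577.5 105.9 113. ]
scene [363.  251.5] [15. 18.] [575.8 107.4 113. ]
brush/top saved
t 15.9167 p [ 444.6 -285.2  208.5] yaw 73.1 tilt [ 0.    -0.001 -1.   ] F [-0.6  0.6 -0.1] gw 85.2 ff 0.0
wz 0.1 then x 416.8 y 15.2 z 8.5
```

View pics/s5.png

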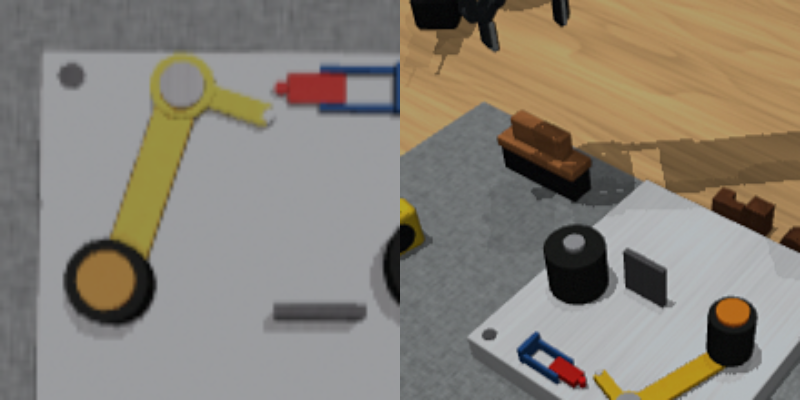

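The brush stands upright on the bench at (545,155) in the right panel. The idler is at about (577,107) in both views and the arm is at rest. I'll move over the idler with the fingers along the arm, so they stay clear of the platen.

servo_tool(
  deltas=[
    {"x":25,"y":1,"z":0,"wx":0,"wy":0,"wz":0,"fingers":0},
    {"x":39,"y":1,"z":0,"wx":0,"wy":0,"wz":0,"fingers":0},
    {"x":39,"y":1,"z":0,"wx":0,"wy":0,"wz":0,"fingers":0},
    {"x":39,"y":1,"z":0,"wx":0,"wy":0,"wz":0,"fingers":0},
    {"x":39,"y":1,"z":0,"wx":0,"wy":0,"wz":0,"fingers":0},
    {"x":39,"y":1,"z":0,"wx":0,"wy":0,"wz":0,"fingers":0},
    {"x":39,"y":1,"z":0,"wx":0,"wy":0,"wz":0,"fingers":0},
    {"x":39,"y":1,"z":0,"wx":0,"wy":0,"wz":0,"fingers":0},
    {"x":39,"y":1,"z":0,"wx":0,"wy":0,"wz":0,"fingers":0},
    {"x":39,"y":1,"z":0,"wx":0,"wy":0,"wz":0,"fingers":0},
  ],
)

```text
time_s: 16.75
tool_pos: [0.5644, 0.0734, 0.2088]
ee_rot: [[0.291, 0.957, -0.0], [0.957, -0.291, -0.0], [-0.0, -0.0, -1.0]]
contact_force: [1.1, -0.1, -0.2]
grip_width: 0.0852
finger_force: 0.0
```

servo_tool(
  deltas=[
    {"x":25,"y":1,"z":0,"wx":0,"wy":0,"wz":0,"fingers":0},
    {"x":13,"y":1,"z":0,"wx":0,"wy":0,"wz":0,"fingers":0},
    {"x":0,"y":0,"z":15,"wx":0,"wy":0,"wz":0,"fingers":0},
    {"x":0,"y":0,"z":20,"wx":0,"wy":0,"wz":0,"fingers":0},
    {"x":0,"y":0,"z":20,"wx":0,"wy":0,"wz":0,"fingers":0},
    {"x":0,"y":0,"z":0,"wx":0,"wy":0,"wz":0,"fingers":0},
    {"x":0,"y":0,"z":0,"wx":0,"wy":0,"wz":0,"fingers":0},
    {"x":0,"y":0,"z":0,"wx":0,"wy":0,"wz":0,"fingers":0},
  ],
)

```text
time_s: 17.42
tool_pos: [0.5778, 0.1067, 0.1553]
ee_rot: [[0.293, 0.956, 0.002], [0.956, -0.293, -0.0], [0.0, 0.002, -1.0]]
contact_force: [-0.8, -0.1, 0.6]
grip_width: 0.0852
finger_force: 0.0
```

```bash
python3 g.py 577 107 66 73; python3 - <<'E'
from h import *
c=cap('scene'); cv2.imwrite('pics/s6.png',cv2.resize(c['pixels'][150:330,270:450],(600,600)))
E
```

```text
t 17.4167 p [577.8 106.7 155.3] yaw 73.0 tilt [ 0.     0.002 -1.   ] F [-0.8 -0.1  0.6] gw 85.2 ff 0.0
wz -0.0 then x 0.1 y -0.8 z 89.3
```

View pics/s6.png

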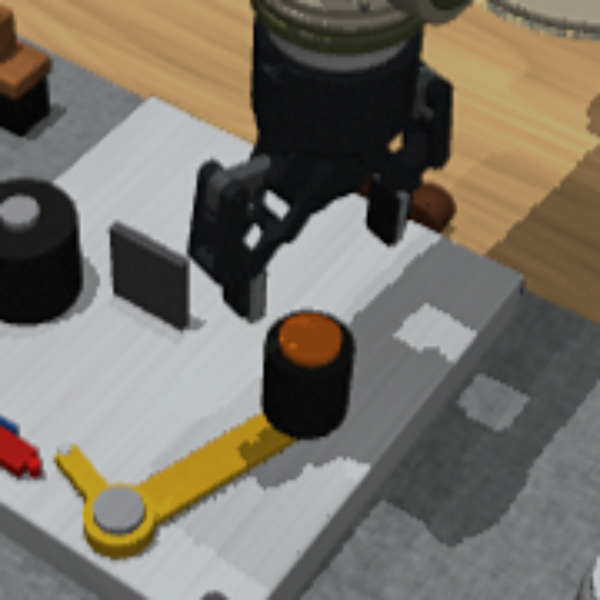

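The pads straddle the line above the cap, with pads near (245,295) and (388,215) and the cap at (310,340). I'll descend and grip.

servo_tool(
  deltas=[
    {"x":0,"y":0,"z":15,"wx":0,"wy":0,"wz":0,"fingers":0},
    {"x":0,"y":0,"z":20,"wx":0,"wy":0,"wz":0,"fingers":0},
    {"x":0,"y":0,"z":20,"wx":0,"wy":0,"wz":0,"fingers":0},
    {"x":0,"y":0,"z":15,"wx":0,"wy":0,"wz":0,"fingers":0},
    {"x":0,"y":0,"z":12,"wx":0,"wy":0,"wz":0,"fingers":0},
    {"x":0,"y":0,"z":6,"wx":0,"wy":0,"wz":0,"fingers":0},
    {"x":0,"y":0,"z":0,"wx":0,"wy":0,"wz":0,"fingers":0},
    {"x":0,"y":0,"z":0,"wx":0,"wy":0,"wz":0,"fingers":0},
  ],
)

```text
time_s: 18.13
tool_pos: [0.5778, 0.1071, 0.0669]
ee_rot: [[0.292, 0.956, 0.001], [0.956, -0.292, -0.0], [0.0, 0.001, -1.0]]
contact_force: [0.8, 0.1, 0.4]
grip_width: 0.0856
finger_force: 0.0
```

servo_tool(
  deltas=[
    {"x":0,"y":0,"z":0,"wx":0,"wy":0,"wz":0,"fingers":255},
    {"x":0,"y":0,"z":0,"wx":0,"wy":0,"wz":0,"fingers":255},
    {"x":0,"y":0,"z":0,"wx":0,"wy":0,"wz":0,"fingers":255},
    {"x":0,"y":0,"z":0,"wx":0,"wy":0,"wz":0,"fingers":255},
    {"x":0,"y":0,"z":0,"wx":0,"wy":0,"wz":0,"fingers":255},
    {"x":0,"y":0,"z":0,"wx":0,"wy":0,"wz":0,"fingers":255},
    {"x":0,"y":0,"z":0,"wx":0,"wy":0,"wz":0,"fingers":255},
  ],
  grip_force=60,
)

```text
time_s: 18.72
tool_pos: [0.5767, 0.1074, 0.0671]
ee_rot: [[0.292, 0.956, -0.001], [0.956, -0.292, 0.0], [-0.0, -0.001, -1.0]]
contact_force: [-7.0, -0.4, 9.2]
grip_width: 0.0491
finger_force: 61.6
```

```bash
python3 g.py 577 107 66 73
```

```text
t 18.7167 p [576.7 107.4  67.1] yaw 73.0 tilt [-0.    -0.001 -1.   ] F [-7.  -0.4  9.2] gw 49.1 ff 61.638954877853394
wz 0.0 then x -0.3 y 0.4 z 1.1
```

servo_tool(
  deltas=[
    {"x":-3.4,"y":0.1,"z":0,"wx":0,"wy":0,"wz":-1.5,"fingers":255},
    {"x":-6.8,"y":0.2,"z":0,"wx":0,"wy":0,"wz":-3,"fingers":255},
    {"x":-6.8,"y":0.2,"z":0,"wx":0,"wy":0,"wz":-3,"fingers":255},
    {"x":-6.8,"y":0.2,"z":0,"wx":0,"wy":0,"wz":-3,"fingers":255},
    {"x":-6.8,"y":0.2,"z":0,"wx":0,"wy":0,"wz":-3,"fingers":255},
    {"x":0,"y":0,"z":0,"wx":0,"wy":0,"wz":0,"fingers":255},
    {"x":0,"y":0,"z":0,"wx":0,"wy":0,"wz":0,"fingers":255},
  ],
)

```text
time_s: 19.3
tool_pos: [0.571, 0.0778, 0.0671]
ee_rot: [[0.062, 0.998, -0.002], [0.998, -0.062, 0.002], [0.001, -0.002, -1.0]]
contact_force: [-10.5, 4.5, 10.0]
grip_width: 0.0488
finger_force: 62.0
```

```bash
cat > r.py <<'E'
from h import *
s=ctrl.sense(); p=np.array(s['tool_pos'])*1e3; d=p[:2]-np.array([701.3,69]); print('r',np.hypot(*d).round(1),'angle rad',((np.arctan2(d[1],d[0])-np.radians(163))%6.2832).round(3))
E
python3 r.py; python3 g.py 577 107 66 90; python3 idl.py
```

```text
r 130.6 angle rad 0.23
t 19.3 p [571.   77.8  67.1] yaw 86.5 tilt [ 0.001 -0.002 -1.   ] F [-10.5   4.5  10. ] gw 48.8 ff 61.99064075946808
wz -3.5 then x 29.2 y 6.0 z 1.1
top none
scene [355.9 244.2] [ 6.3 13.9] [569.   86.9 113. ]
```

servo_tool(
  deltas=[
    {"x":-6.8,"y":0,"z":0,"wx":0,"wy":0,"wz":-3,"fingers":255},
    {"x":-6.8,"y":0,"z":0,"wx":0,"wy":0,"wz":-3,"fingers":255},
    {"x":-6.8,"y":0,"z":0,"wx":0,"wy":0,"wz":-3,"fingers":255},
    {"x":-6.8,"y":0,"z":0,"wx":0,"wy":0,"wz":-3,"fingers":255},
    {"x":-6.8,"y":0,"z":0,"wx":0,"wy":0,"wz":-3,"fingers":255},
    {"x":-6.8,"y":0,"z":0,"wx":0,"wy":0,"wz":-3,"fingers":255},
    {"x":0,"y":0,"z":0,"wx":0,"wy":0,"wz":0,"fingers":255},
    {"x":0,"y":0,"z":0,"wx":0,"wy":0,"wz":0,"fingers":255},
    {"x":0,"y":0,"z":0,"wx":0,"wy":0,"wz":0,"fingers":255},
  ],
)

```text
time_s: 20.15
tool_pos: [0.5742, 0.0374, 0.0671]
ee_rot: [[-0.249, 0.968, -0.001], [0.968, 0.249, 0.002], [0.002, -0.0, -1.0]]
contact_force: [-7.5, 4.1, 8.2]
grip_width: 0.0492
finger_force: 61.8
```

```bash
python3 r.py; python3 g.py 577 107 66 105;  python3 - <<'E'
from h import *
a=cap('scene')['pixels'];b=cap('top')['pixels']
cv2.imwrite('pics/s7.png',np.hstack([cv2.resize(a[130:330,240:440],(400,400)),cv2.resize(b[160:360,210:410],(400,400))]))
E
```

```text
r 130.9 angle rad 0.54
t 20.15 p [574.2  37.4  67.1] yaw 104.4 tilt [ 0.002 -0.    -1.   ] F [-7.5  4.1  8.2] gw 49.2 ff 61.79690480232239
wz -0.6 then x 66.5 y 20.7 z 1.1
```

View pics/s7.png

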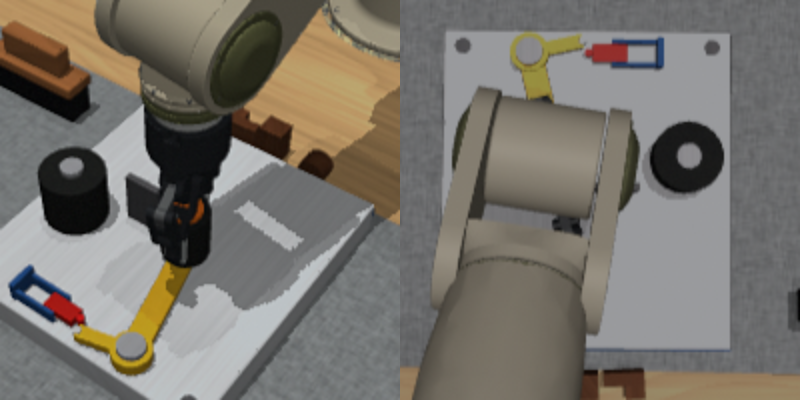

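The arm has turned about 0.55 rad (0.54 from the tool pose, about 0.56 from the arm's edges), so the tooth is past the pawl. The drum is gripped and clear of the platen, and the brush and offcuts are at rest on the bench. I'll hand in the job.

```bash
python3 -c "
from cell import ctrl
print(ctrl.job_done())"
```

```text
the job is handed in; nothing more can be done
None
```

The job is handed in, with no verdict returned: the three offcuts are swept onto the bench, the brush stands upright and released, and the gripper is holding the tensioner at about 0.54 rad, past the 0.44 needed; the glue, spray can and tape were not touched.

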